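# Raise the mixer's retaining bar and load the tube rack

### The arm

A 6-joint arm with a two-finger parallel gripper is mounted at the origin on a cart in front of the work surface, level with it; the furniture and walls round the work are solid. World frame = base frame: x ahead of the robot, y to its left, z up, the work surface at z = 0. Lengths are in m, angles in rad, forces in N, time in s.
With the tool pointing down it reaches from about 0.375 to 0.9 m from the base axis. Payload 3.1 kg.
Tool frame: the origin (TCP) lies midway between the tips of the shut fingers; the grasp point (between the pads) lies 19 mm behind it (grip_depth is the distance from the TCP to the grasp point, in m); y points along the fingers, z is the direction in which the jaws open and shut, and the axes are right-handed (so a half turn about y gives the same grasp; the last joint's range is limited). The gripper opens to 85 mm and grips with 20 to 120 N. Pads are 22 mm wide; open, the fingers measure 114 mm over their backs; the gripper's body (76 mm by 85 mm) begins 54 mm behind the grasp point. The pads swing forward as they close: fully open they stand 13 mm farther back than shut.
Start: joints at [1.038, 0.527, 1.433, -0, 1.181, -0.178], TCP at [0.216, 0.586, 0.231] pointing down, gripper open.
Joint ranges: [-3.08, 3.08], [-0.75, 2.2], [0.22, 2.44], [-1.43, 4.57], [0, 2.65], [-2.85, 2.85]. Speed limits (rad/s): [2.79, 2.79, 3.14, 3.14, 3.14, 3.14].

### API

Orientations are given as a unit quaternion [x, y, z, w].
In Python, from station import sense, snapshot, camera_model, sign_off, grip_depth gives the robot as it stands.
- The arm moves only by the tool play_rows, never from a script. Its argument "deltas" is a list of rows, each a list of 6 numbers: the shift along the tool's x, y, z in m, then the turn, a rotation vector about the tool's x, y, z in rad. A call has 1 to 12 rows; each row is the pose to reach, as a shift and turn from the pose commanded when the call began, along the tool's axes at that moment; what a row does not reach only later rows make up. A row lasts 1/10 s, in which the tool goes at most 50 mm and 8.59 degrees, less where a joint would pass 70% of its speed; a pose out of reach is approached as far as the arm can. A call with a gripper value outside its range is refused whole. "gripper" is the finger opening in m, from 0 to 0.0854, set as the call begins (left out, the last holds). The fingers move at their own pace and stop on an object; "force" is the grip in N (left out, the last holds). Time passes only in rows, so rows that repeat a pose let the fingers close. It gives the time, the measured TCP pose, the force and the opening at its end, in the units of the state.
- sense(): the state, without advancing time (a new reading comes with each control period).
- snapshot(name): name is "scene" or "side" or "wrist"; returns the picture (480x640x3 uint8, red, green, blue); there is no depth.
- camera_model(name): a dict with "fx", "fy", "cx", "cy" (pixels), "distortion" ([k1, k2, p1, p2, k3] as OpenCV has them; the pictures are not rectified), "camera_from_world" (4x4, takes a point from world to camera coordinates). Camera axes: x right, y up, looking along -z (the intrinsics and any distortion apply to the point x, -y, -z); pixel columns grow to the right and rows downward; lengths in m; the calibration is good to about 2 mm. A picture is of the moment at which its call begins: read the wrist's pose just before it. camera_model takes no time and is no camera call; for the wrist camera it gives the pose at the moment of the call.
- sign_off(): hands the job in, once; it reports no verdict.
The state is a dict: "t": time; "q": joint angles; "qd": joint speeds; "tau": joint torques, N m; "tcp_pos": TCP position; "tool_rot": TCP orientation; "force": force on the tool from outside, world axes, zero at the start; "ft_torque": the same for the moment, N m; "finger_gap": opening from 0.0 (shut) to 1.0 (fully open).
Only numpy, scipy, OpenCV 4.12 (cv2) and the standard library are available. Lean on these libraries where they do the work, as an engineer would, in place of code of your own. Each camera call takes 0.05 s, during which the arm holds its last target.

### The job

Load the tube mixer: with the fingertips, push its counterweighted retaining bar up by the grey-sleeved handle that sticks out on the left, past its balance point, and let go so that it stays up by itself. Then push the orange tube rack from the loading shelf straight back over the mixing platform until it rests square against the back stop. Grip and lift nothing, keep the tubes standing in the rack, leave the other things on the bench alone, and leave the bar up, because the caps still have to be loosened.

Things in the scene. Friction and masses are not known exactly. Their poses are not given: they have to be found in the camera images.
- mixer: White bench mixer for tube racks, fixed, 300 mm deep (x) x 232 mm wide (y). Origin: centre of its underside on the bench; +x to its rear (away from its front panel), +y to its left as the robot sees it. Loading shelf (front, x -147 to -64 mm) and mixing platform (x -59 to 51 mm) are one level surface 40 mm above the bench. Rear drive housing (x over 53 mm) 104 mm high; pivot brackets 157 mm high.
- back_stop (a point): Middle of the back stop (two rubber bumpers on the drive housing) at platform level: 46 mm behind the mixer's origin, 40 mm above the bench. The rack is home when the middle of its rear face is here. Low steel guide rails (tops 55 mm above the bench) stand 99 mm either side of the centre line at the shelf, closing to 92.5 mm at the platform.
- retaining_bar (a joint): Angle of the retaining bar, rad: 0 lowered on its rest posts, growing as it swings up and back, 1.80 at the upper stop. Cranked counterweights behind: it falls back below 0.97 rad and carries itself on to the upper stop above that. 1.8 to 2.9 N along its swing at the handle starts it. Only its weight keeps it up or down (light damping, no latch). Lowered, it bars the rack's way, 103 mm above the bench.
- bar_handle (a point): Middle of the bar's push handle: a round light grey sleeve, 20 mm in diameter and 64 mm long, along the mixer's y (130 to 194 mm left of its centre line), on a lug of the bar's left arm (arm at y 115 to 120 mm), with only the bench below. Lowered, it is 30 mm in front of the mixer's origin and 206 mm above the bench. It moves with the bar on a circle 122 mm from the pivot axis.
- bar_pivot (a point): Middle of the bar's pivot axis, which runs along the mixer's y: 75 mm behind the mixer's origin, 144 mm above the bench.
- rack: Loose orange rack for tubes, 72 mm deep (x) x 176 mm wide (y) x 64 mm high, 0.2 to 0.4 kg with its two tubes. Origin: centre of its underside; x towards its rear. It starts on the loading shelf, about square to the mixer. Its front face has a flat wall from 27 to 64 mm above its underside, open below. Pushing it over the shelf takes 2 to 5 N.
- tube_a: Loose capped tube (orange cap) standing in the rack's rear row, 34 mm across the cap, 28 mm across the body, 114 mm high; its cap top is 117 mm above the rack's underside. Origin: centre of its lower end, z along the tube.
- tube_c: Loose tube like tube_a but with a blue cap, also in the rear row.
- vial: Bystander right of the mixer: small loose brown bottle with black cap, 27 mm across, 55 mm high. Origin: centre of its underside. Not to be touched.
- vial_2: Bystander right of the mixer: small loose clear bottle with white cap, 27 mm across, 55 mm high. Origin: centre of its underside. Not to be touched.
Mind the look-alikes: they are no part of the job. Of the things that look like the tube_a, the largest one is meant.

How it is judged:
On the way, in this order (a step that is already met when the one before it is completed fails the run):
1. the retaining bar stands up past its balance point, at its upper stop, untouched, with the rack still on the loading shelf (value of joint retaining_bar above 1.6 rad and contact force between each of the arm, the fingers and retaining_bar below 0.1 N and x of rack in the frame of mixer below -0.08 m), for 0.3 s.
2. the rack is home against the back stop (x of rack in the frame of mixer above 0.002 m), for 0.2 s.
At the end, for the whole second after the job is handed in: The bar stands at its upper stop (over 1.6 rad); the rack stands flat on the platform within 8 mm of the back stop, square to it within 0.06 rad and at rest, with every tube still seated in its own place (value of joint retaining_bar above 1.6 rad and x of rack in the frame of mixer above 0.002 m and z of rack in the frame of mixer below 0.046 m and angle between the x axis of rack and the x axis of mixer, either way round below 0.06 rad and linear speed of rack below 0.01 m/s and angle between rack's own z axis and vertical below 0.05 rad and distance between each of tube_a, tube_c and rack below 0.055 m); the robot touches nothing.
It fails at once if the rack is pushed in under the bar before the bar is up (x of rack in the frame of mixer above -0.07 m and value of joint retaining_bar below 1.2 rad).
It fails at once if the rack is lifted or tipped (z of rack in the frame of mixer above 0.052 m or angle between rack's own z axis and vertical above 0.2 rad).
It fails at once if a tube is lifted out or tipped (z of any of tube_a, tube_c in the frame of rack above 0.02 m or angle between any of tube_a, tube_c's own z axis and vertical above 0.3 rad).
It fails at once if a bystander is moved (distance of any of vial, vial_2 from where it was at the start of the episode above 0.015 m).
It also fails if it takes over 51 s, if anything falls off the work surface, if the arm or the gripper's body presses on something with over 40 N, if the wrist force passes 120 N, or if a joint passes its speed limit or range.

## Working session

There is one attempt and no reset: what is moved stays moved. The work goes in short steps, Python scripts to look and compute and a tool call to move; the robot and the scene stay as the last step left them, time stands still between calls to the robot, and variables do not carry over. Pictures are saved under pics/ and viewed, and the job is handed in when it is done.

Besides the shell and the picture viewer there is one more tool, called after ">>>" as name([rows], argument=value, ...), one row to a line, values as JSON. play_rows: Moves the arm, as the interface text tells. Its arguments: {"type":"object","properties":{"deltas":{"type":"array"},"gripper":{"type":"number"},"force":{"type":"number"}},"required":["deltas"]}

```bash
mkdir -p pics; ls; python3 - <<'E'
from station import *
import cv2,numpy as np
s=sense();print(s)
for n in("scene","side"):
    cv2.imwrite(f"pics/{n}0.png",snapshot(n)[:,:,::-1]); m=camera_model(n);print(n,m)
print(grip_depth)
E
```

```text
pics
{'t': 0.0, 'q': array([ 1.03851160e+00,  5.28482388e-01,  1.43393666e+00,  4.96967355e-06,
        1.18138174e+00, -1.78471479e-01]), 'qd': array([-0.00091103, -0.00115478, -0.00253262,  0.00177045, -0.00121072,
        0.00012451]), 'tau': array([-1.09736149e-03, -4.42348337e+01, -1.78023416e+01, -2.92603017e-04,
        8.63272900e-03, -5.68274302e-06]), 'tcp_pos': array([0.21612625, 0.5856642 , 0.23031272]), 'tool_rot': array([ 0.69680162, -0.12471416,  0.12416783, -0.69533893]), 'force': array([-0.24361302, -0.28311804, -0.84351039]), 'ft_torque': array([-0.00914975,  0.00399979,  0.00017415]), 'finger_gap': 1.0016787236901776}
scene {'fx': 565.1905445051116, 'fy': 565.1905445051116, 'cx': 316.05458135285255, 'cy': 241.0086333438861, 'distortion': array([-0.10395571,  0.        ,  0.        ,  0.        ,  0.        ]), 'camera_from_world': array([[-0.43752927, -0.89895901,  0.02099604,  0.38244353],
       [ 0.46634465, -0.20688525,  0.86007044, -0.33311721],
       [-0.7688243 ,  0.38609738,  0.50974307, -0.58148063],
       [ 0.        ,  0.        ,  0.        ,  1.        ]])}
side {'fx': 483.80784189941625, 'fy': 483.80784189941625, 'cx': 317.6532031686177, 'cy': 238.57149291272543, 'distortion': array([-0.02272309,  0.        ,  0.        ,  0.        ,  0.        ]), 'camera_from_world': array([[-0.9969203 , -0.0779631 , -0.00846638,  0.54963369],
       [ 0.04374807, -0.64248985,  0.76504438, -0.01741394],
       [-0.06508479,  0.76231788,  0.6439219 , -1.01425222],
       [ 0.        ,  0.        ,  0.        ,  1.        ]])}
0.0187
```

View pics/scene0.png

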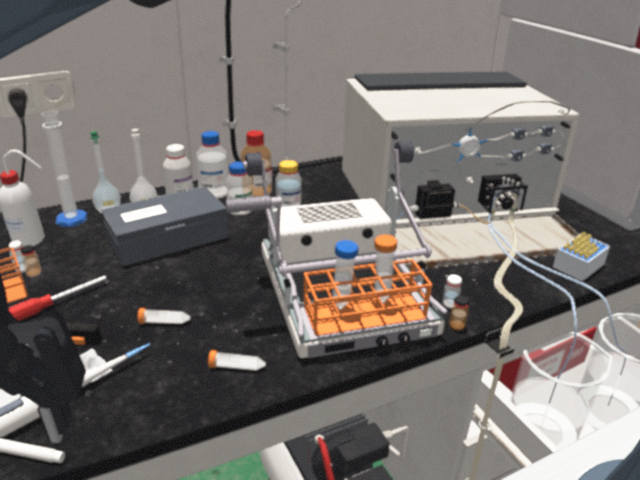

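View pics/side0.png

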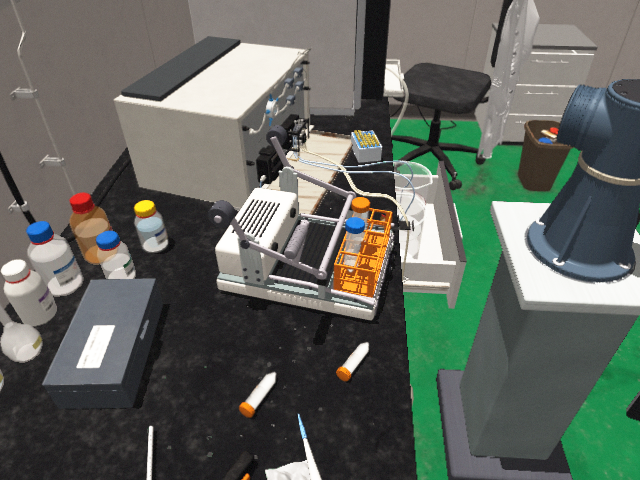

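```bash
python3 - <<'E'
import cv2
a=cv2.imread("pics/scene0.png")[130:360,235:475];cv2.imwrite("pics/sc_crop.png",cv2.resize(a,None,fx=2.6*1.25*0.8,fy=2.6,interpolation=cv2.INTER_CUBIC)) if 0 else cv2.imwrite("pics/sc_crop.png",cv2.resize(a,None,fx=2.5,fy=2.5,interpolation=cv2.INTER_CUBIC))
a=cv2.imread("pics/side0.png")[120:330,200:440];cv2.imwrite("pics/si_crop.png",cv2.resize(a,None,fx=2.5,fy=2.5,interpolation=cv2.INTER_CUBIC))
E
```

```text
(no output)
```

View pics/sc_crop.png

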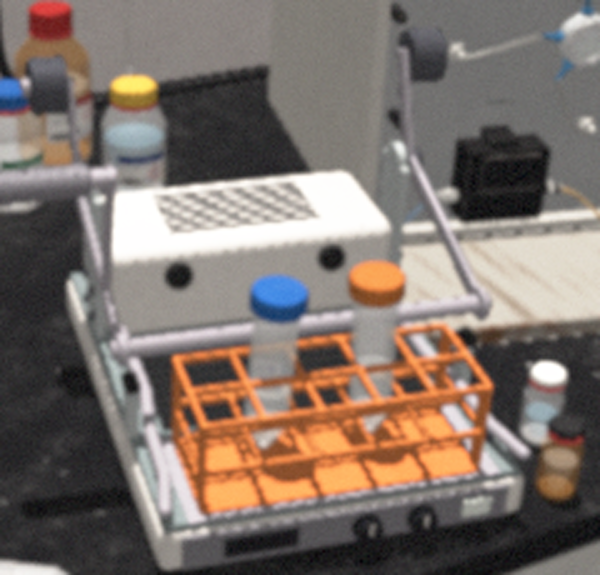

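View pics/si_crop.png

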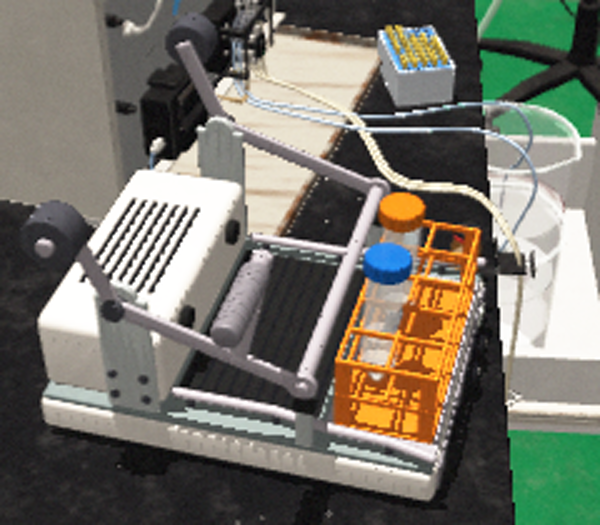

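```bash
cat > h.py <<'E'
import numpy as np,cv2
from station import *
def proj(n,P,m=None):
    m=m or camera_model(n);T=m["camera_from_world"];p=np.atleast_2d(P)@T[:3,:3].T+T[:3,3]
    p=p*[1,-1,-1];K=np.array([[m["fx"],0,m["cx"]],[0,m["fy"],m["cy"]],[0,0,1.]])
    return cv2.projectPoints(p.reshape(-1,1,3),np.zeros(3),np.zeros(3),K,m["distortion"])[0].reshape(-1,2)
def wl(pose,L):
    L=np.atleast_2d(L);c,s=np.cos(pose[2]),np.sin(pose[2])
    return np.c_[pose[0]+c*L[:,0]-s*L[:,1],pose[1]+s*L[:,0]+c*L[:,1],L[:,2]]
E
python3 - <<'E'
from h import *
from scipy.optimize import least_squares
obs=[("scene",(303,357),(-.15,.116,0)),("scene",(443,334),(-.15,-.116,0)),("side",(219,290),(.15,.116,0)),("side",(373,320),(-.15,.116,0)),
("side",(298,238.4),(-.03,.162,.206)),("side",(291,253),(-.03,.194,.206))]
M={n:camera_model(n) for n in("scene","side")}
f=lambda q:np.concatenate([(proj(n,wl(q,L),M[n])[0]-u) for n,u,L in obs])
r=least_squares(f,[.7,0,0],loss='soft_l1');print(r.x,f(r.x).reshape(-1,2).round(1))
for n in M:
    T=M[n]["camera_from_world"];print(n,-T[:3,:3].T@T[:3,3])
q=r.x
a={n:cv2.imread(f"pics/{n}0.png") for n in M}
L=[(-.15,.116,0),(-.15,-.116,0),(.15,.116,0),(-.03,.13,.206),(-.03,.194,.206),(.075,.116,.144),(.075,-.116,.144),(.046,0,.04)]
for n,(x0,y0) in dict(scene=(235,130),side=(200,120)).items():
    b=cv2.resize(a[n][y0:y0+230,x0:x0+240],None,fx=2.5,fy=2.5)
    for p in proj(n,wl(q,L),M[n]): cv2.circle(b,tuple(int(v) for v in (p-[x0,y0])*2.5+1),4,(0,255,0),1)
    cv2.imwrite(f"pics/fit_{n}.png",b)
E
```

```text
[ 0.56329712  0.092025   -0.16715099] [[ 2.3  5.3]
 [ 4.   1.3]
 [-2.2  2. ]
 [-0.5  0.6]
 [-1.2  0.3]
 [-0.2 -0.4]]
scene [-0.12437878  0.49939218  0.57488019]
side [0.48269041 0.80484547 0.67107507]
```

View pics/fit_scene.png

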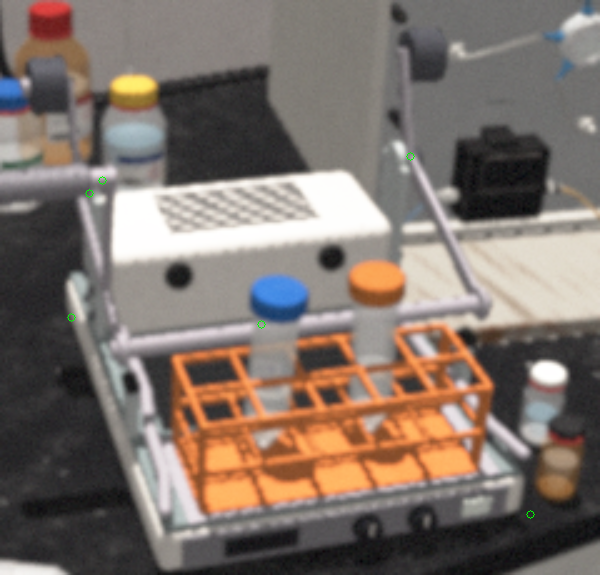

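View pics/fit_side.png

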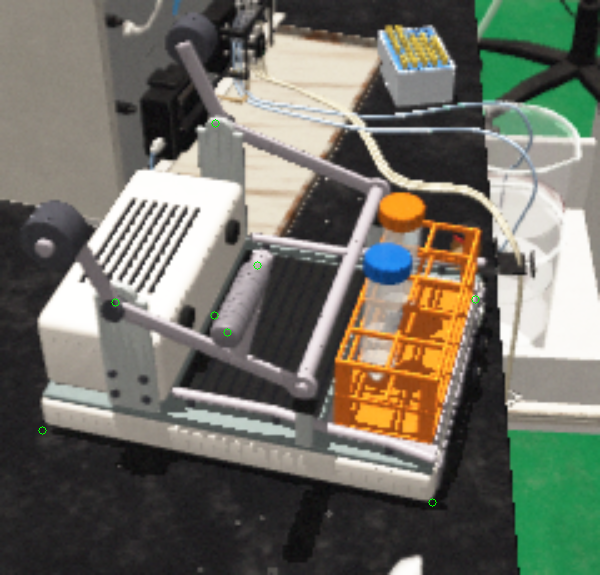

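```bash
python3 - <<'E'
from h import *
from scipy.optimize import least_squares
from scipy.spatial.transform import Rotation as R
M={n:camera_model(n) for n in("scene","side")}
S=lambda x,y:("scene",(235+x/2.5,130+y/2.5)); D=lambda x,y:("side",(200+x/2.5,120+y/2.5))
def fit(obs,x0):
    f=lambda q:np.concatenate([(proj(o[0],wl(q,L),M[o[0]])[0]-o[1]) for o,L in obs])
    r=least_squares(f,x0,loss='soft_l1');print(r.x.round(4));print(f(r.x).reshape(-1,2).round(1).tolist());return r.x
z=.104
rk=fit([(S(203,430),(-.036,.088,z)),(S(173,357),(.036,.088,z)),(S(491,387),(-.036,-.088,z)),(S(450,328),(.036,-.088,z)),(S(203,512),(-.036,.088,.042)),(S(476,475),(-.036,-.088,.042)),
 (D(338,362),(.036,.088,z)),(D(437,378),(-.036,.088,z)),(D(479,232),(-.036,-.088,z)),(D(430,223),(.036,-.088,z)),(D(433,440),(-.036,.088,.042))],[.45,.1,-.17])
mx=fit([(S(170,560),(-.15,.116,0.005)),(S(522,508),(-.15,-.116,0.005)),(D(47,422),(.15,.116,0.003)),(D(435,498),(-.15,.116,0.003)),
(D(245,296),(-.03,.162,.206)),(D(228,332),(-.03,.194,.206)),(D(113,312),(.075,.124,.144)),(D(262,258),(-.03,.130,.206)),(S(108,178),(-.03,.128,.206))],[.56,.09,-.167])
c,s=np.cos(mx[2]),np.sin(mx[2]);d=rk[:2]-mx[:2];print("rack in mixer",c*d[0]+s*d[1],-s*d[0]+c*d[1],rk[2]-mx[2])
st=sense();r=R.from_quat(st["tool_rot"]);print(r.as_matrix().round(3))
print("handle",wl(mx,[(-.03,.165,.206)]))
for name in M: print(proj(name,wl(mx,[(-.03,.13,.206),(-.03,.194,.206)]),M[name]).round(0))
E
```

```text
[ 0.454   0.1215 -0.209 ]
[[-0.1, -0.0], [0.2, 0.7], [1.8, 1.3], [-0.7, -1.1], [-1.0, 1.6], [2.5, -0.4], [-1.6, -0.4], [0.2, 1.3], [1.2, -1.0], [-15.4, -3.4], [-0.6, 1.8]]
[ 0.561   0.0911 -0.175 ]
[[2.7, 6.3], [4.6, 0.8], [-1.1, 1.3], [-0.7, 0.4], [-0.4, -0.0], [0.2, -0.6], [-0.0, -2.0], [-1.4, 2.2], [-0.5, 0.9]]
rack in mixer -0.11068176973363203 0.01131397381030079 -0.03404732961167034
[[ 0.938 -0.001  0.346]
 [-0.346 -0.002  0.938]
 [-0.    -1.    -0.002]]
handle [[0.56018831 0.25883139 0.206     ]]
[[276. 202.]
 [232. 207.]]
[[303. 225.]
 [291. 252.]]
```

```bash
cat >> h.py <<'E'
from scipy.spatial.transform import Rotation as R
MX=np.array([.561,.0911,-.175])
def target(L,tilt,yaw=None,cmd=None):
    "TCP at mixer-local L, tilt= angle of fingers from vertical toward forward (rad)"
    yaw=MX[2] if yaw is None else yaw
    f=np.array([np.cos(yaw),np.sin(yaw),0]);u=np.array([0,0,1.])
    y=np.sin(tilt)*f-np.cos(tilt)*u;x=np.cos(tilt)*f+np.sin(tilt)*u;z=np.cross(x,y)
    Rt=R.from_matrix(np.c_[x,y,z]);p=wl(MX,L)[0]
    s=sense();R0=R.from_quat(s["tool_rot"]);
    return (R0.inv().apply(p-s["tcp_pos"])).round(4),(R0.inv()*Rt).as_rotvec().round(4),p.round(4)
def where():
    s=sense();p=s["tcp_pos"];c,q=np.cos(MX[2]),np.sin(MX[2]);d=p[:2]-MX[:2]
    y=R.from_quat(s["tool_rot"]).as_matrix()
    return dict(t=s["t"],local=np.r_[c*d[0]+q*d[1],-q*d[0]+c*d[1],p[2]].round(4),yaxis=y[:,1].round(3),zaxis=y[:,2].round(3),force=s["force"].round(2),q=s["q"].round(2),gap=s["finger_gap"])
E
python3 -c "
from h import *
print(target((-.062,.175,.139),np.pi/4))"
```

```text
(array([ 0.4028,  0.0916, -0.1832]), array([ 0.072 , -0.1688, -0.7838]), array([0.5304, 0.2742, 0.139 ]))
```

>>> play_rows([
  [0.04,0.009,-0.018,0.007,-0.017,-0.078],
  [0.08,0.018,-0.037,0.014,-0.034,-0.157],
  [0.121,0.027,-0.055,0.022,-0.051,-0.235],
  [0.161,0.037,-0.073,0.029,-0.068,-0.314],
  [0.201,0.046,-0.092,0.036,-0.084,-0.392],
  [0.242,0.055,-0.11,0.043,-0.101,-0.47],
  [0.282,0.064,-0.128,0.05,-0.118,-0.549],
  [0.322,0.073,-0.147,0.058,-0.135,-0.627],
  [0.363,0.082,-0.165,0.065,-0.152,-0.705],
  [0.403,0.092,-0.183,0.072,-0.169,-0.784],
  [0.403,0.092,-0.183,0.072,-0.169,-0.784],
], gripper=0, force=20)

```text
t: 1.2
tcp_pos: [0.541, 0.2931, 0.1658]
tool_rot: [0.689, 0.189, 0.316, -0.625]
force: [-0.7, -0.1, 1.7]
finger_gap: 0.001
```

```bash
python3 -c "
from h import *
print(where())
for n in ('side','scene','wrist'): cv2.imwrite(f'pics/{n}1.png',snapshot(n)[:,:,::-1])
a=cv2.imread('pics/side1.png')[60:330,200:440];cv2.imwrite('pics/s1c.png',cv2.resize(a,None,fx=2.2,fy=2.2))
"
```

```text
{'t': 1.2, 'local': array([-0.0548,  0.1955,  0.1658]), 'yaxis': array([ 0.655, -0.148, -0.741]), 'zaxis': array([ 0.198,  0.98 , -0.02 ]), 'force': array([-0.68, -0.11,  1.71]), 'q': array([ 0.54,  0.58,  1.91, -1.43,  0.49,  0.43]), 'gap': 0.0011813129134428354}
```

View pics/s1c.png

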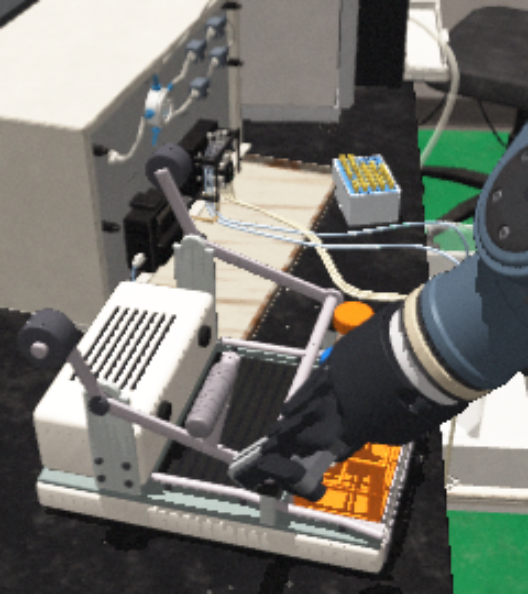

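View pics/scene1.png

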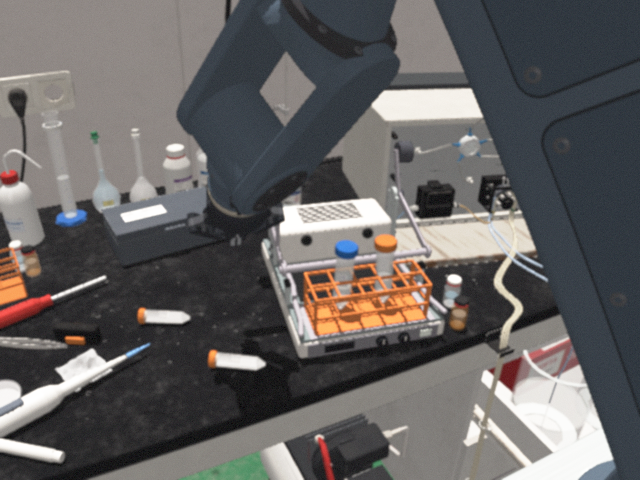

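View pics/wrist1.png

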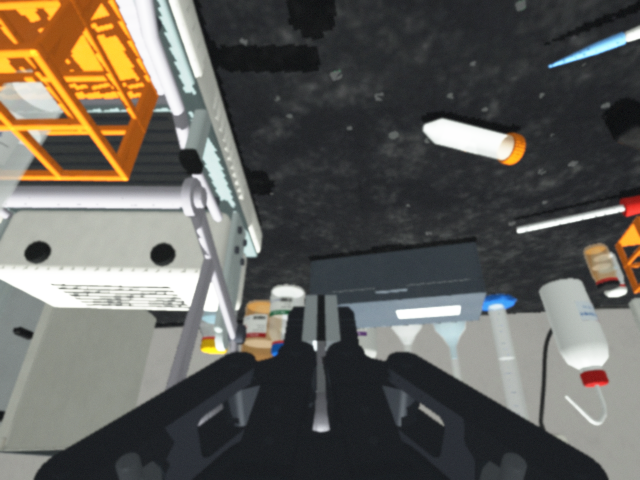

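```bash
python3 -c "
from h import *
print(target((-.0735,.175,.152),np.pi/6,-.05))"
```

```text
(array([-0.0226, -0.0007, -0.021 ]), array([ 0.1036, -0.1076,  0.2107]), array([0.5191, 0.2762, 0.152 ]))
```

>>> play_rows([
  [0,0,0,0,0,0],
  [0,0,0,0,0,0],
])

```text
t: 1.55
tcp_pos: [0.5387, 0.2952, 0.1666]
tool_rot: [0.688, 0.191, 0.314, -0.625]
force: [-0.4, -0.6, -0.4]
finger_gap: -0.0
```

```bash
python3 -c "
from h import *
print(where());print(target((-.0735,.175,.152),np.pi/6,-.05))"
```

```text
{'t': 1.55, 'local': array([-0.0575,  0.1971,  0.1666]), 'yaxis': array([ 0.656, -0.145, -0.741]), 'zaxis': array([ 0.193,  0.981, -0.021]), 'force': array([-0.4 , -0.62, -0.36]), 'q': array([ 0.54,  0.58,  1.91, -1.43,  0.49,  0.43]), 'gap': -0.0004016758612437018}
(array([-0.0216,  0.0007, -0.0221]), array([ 0.1019, -0.1048,  0.2107]), array([0.5191, 0.2762, 0.152 ]))
```

Commanded pose equals the reached pose. Moving to the less tilted pre-pose.

>>> play_rows([
  [-0.007,0,-0.007,0.034,-0.035,0.07],
  [-0.014,0,-0.014,0.068,-0.07,0.14],
  [-0.022,0.001,-0.022,0.102,-0.105,0.211],
  [-0.022,0.001,-0.022,0.102,-0.105,0.211],
  [-0.022,0.001,-0.022,0.102,-0.105,0.211],
])

```text
t: 2.05
tcp_pos: [0.5197, 0.2755, 0.152]
tool_rot: [0.687, 0.165, 0.201, -0.678]
force: [0.4, 0.3, 0.1]
finger_gap: 0.0
```

```bash
python3 -c "
from h import *
print(where());print(target((-.0735,.175,.152),np.pi/6,-.05))
for n in ('side',): cv2.imwrite(f'pics/{n}2.png',snapshot(n)[:,:,::-1])
a=cv2.imread('pics/side2.png')[60:330,200:440];cv2.imwrite('pics/s2c.png',cv2.resize(a,None,fx=2.2,fy=2.2))
"
```

```text
{'t': 2.05, 'local': array([-0.0728,  0.1744,  0.152 ]), 'yaxis': array([ 0.5  , -0.026, -0.866]), 'zaxis': array([0.052, 0.999, 0.001]), 'force': array([0.44, 0.26, 0.13]), 'q': array([ 0.41,  0.52,  1.93, -0.83,  0.31, -0.36]), 'gap': 9.847567428688636e-05}
(array([-0.0005, -0.0003,  0.0007]), array([ 0.0005, -0.0022,  0.0004]), array([0.5191, 0.2762, 0.152 ]))
```

View pics/s2c.png

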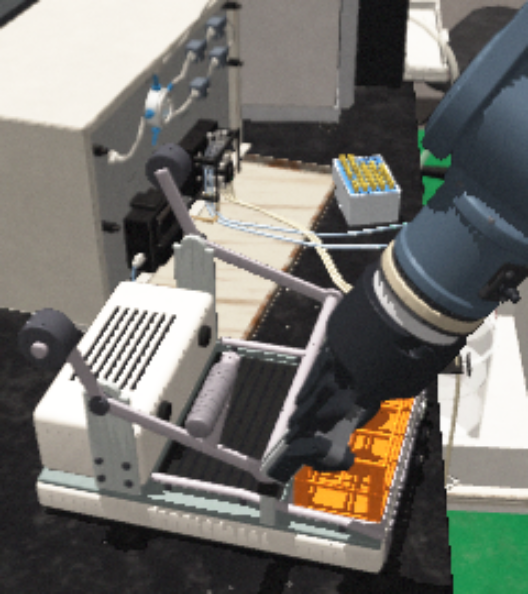

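```bash
python3 -c "
from h import *
s=sense();R0=R.from_quat(s['tool_rot'])
for th in [-.25,-.1,0,.12,.25,.4,.55,.7,.85,1.0,1.12,1.2]:
    ph=np.arctan2(.062,-.105)-max(th,0)
    L=np.array([.075+.122*np.cos(ph)-.004,.175,.144+.122*np.sin(ph)-.031])
    if th<0: L+=th*np.array([.07,0,.04])
    print(th,L.round(3),R0.inv().apply(wl(MX,L)[0]-s['tcp_pos']).round(3).tolist())
"
```

```text
-0.25 [-0.052  0.175  0.165] [0.025, -0.001, -0.002]
-0.1 [-0.041  0.175  0.171] [0.037, -0.001, -0.004]
0 [-0.034  0.175  0.175] [0.045, -0.001, -0.004]
0.12 [-0.026  0.175  0.187] [0.058, -0.007, -0.005]
0.25 [-0.015  0.175  0.199] [0.073, -0.012, -0.007]
0.4 [-0.002  0.175  0.211] [0.091, -0.016, -0.008]
0.55 [0.014 0.175 0.221] [0.109, -0.017, -0.01]
0.7 [0.031 0.175 0.228] [0.127, -0.015, -0.012]
0.85 [0.048 0.175 0.233] [0.145, -0.01, -0.015]
1.0 [0.066 0.175 0.235] [0.161, -0.003, -0.017]
1.12 [0.081 0.175 0.235] [0.174, 0.005, -0.019]
1.2 [0.091 0.175 0.233] [0.181, 0.011, -0.02]
```

>>> play_rows([
  [0.012,0,-0.001,0,0,0],
  [0.025,-0.001,-0.002,0,0,0],
  [0.037,-0.001,-0.004,0,0,0],
  [0.045,-0.001,-0.004,0,0,0],
  [0.058,-0.007,-0.005,0,0,0],
  [0.066,-0.01,-0.006,0,0,0],
  [0.073,-0.012,-0.007,0,0,0],
])

```text
t: 2.8
tcp_pos: [0.5744, 0.2664, 0.1976]
tool_rot: [0.688, 0.165, 0.199, -0.678]
force: [-3.9, 1.6, 0.4]
finger_gap: -0.002
```

```bash
python3 -c "
from h import *
print(where())
for n in ('side',): cv2.imwrite(f'pics/{n}3.png',snapshot(n)[:,:,::-1])
a=cv2.imread('pics/side3.png')[60:330,200:440];cv2.imwrite('pics/s3c.png',cv2.resize(a,None,fx=2.2,fy=2.2))
"
```

```text
{'t': 2.8, 'local': array([-0.0174,  0.175 ,  0.1976]), 'yaxis': array([ 0.497, -0.027, -0.868]), 'zaxis': array([ 0.051,  0.999, -0.002]), 'force': array([-3.87,  1.64,  0.37]), 'q': array([ 0.35,  0.48,  1.8 , -0.49,  0.43, -0.76]), 'gap': -0.0019101916571799102}
```

View pics/s3c.png

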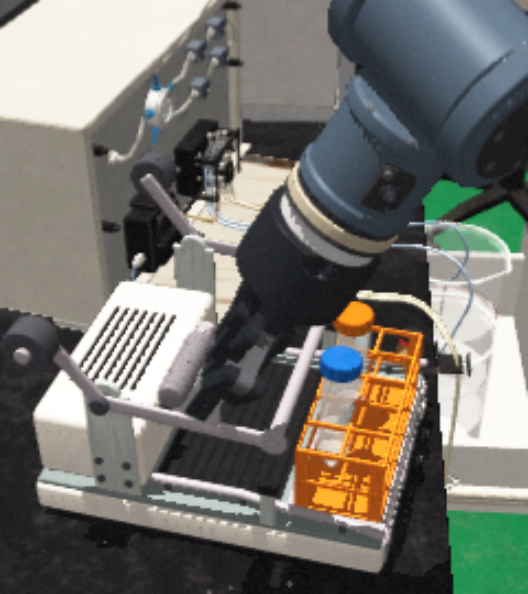

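>>> play_rows([
  [0.009,-0.002,0,0,0,0],
  [0.018,-0.004,-0.001,0,0,0],
  [0.027,-0.005,-0.002,0,0,0],
  [0.036,-0.005,-0.003,0,0,0],
  [0.045,-0.004,-0.004,0,0,0],
  [0.054,-0.003,-0.005,0,0,0],
  [0.063,0,-0.007,0,0,0],
  [0.072,0.002,-0.008,0,0,0],
  [0.08,0.005,-0.009,0,0,0],
  [0.088,0.009,-0.01,0,0,0],
  [0.095,0.013,-0.011,0,0,0],
  [0.1,0.017,-0.012,0,0,0],
])

```text
t: 4.05
tcp_pos: [0.6723, 0.2487, 0.234]
tool_rot: [0.687, 0.166, 0.201, -0.678]
force: [-0.2, -0.1, -0.1]
finger_gap: 0.0
```

```bash
python3 -c "
from h import *
print(where())
for n in ('side',): cv2.imwrite(f'pics/{n}4.png',snapshot(n)[:,:,::-1])
a=cv2.imread('pics/side4.png')[60:330,200:440];cv2.imwrite('pics/s4c.png',cv2.resize(a,None,fx=2.2,fy=2.2))
"
```

```text
{'t': 4.05, 'local': array([0.0822, 0.1746, 0.234 ]), 'yaxis': array([ 0.5  , -0.025, -0.865]), 'zaxis': array([0.051, 0.999, 0.   ]), 'force': array([-0.17, -0.12, -0.11]), 'q': array([ 0.26,  0.52,  1.58, -0.29,  0.56, -1.05]), 'gap': 0.0001592716208420932}
```

View pics/s4c.png

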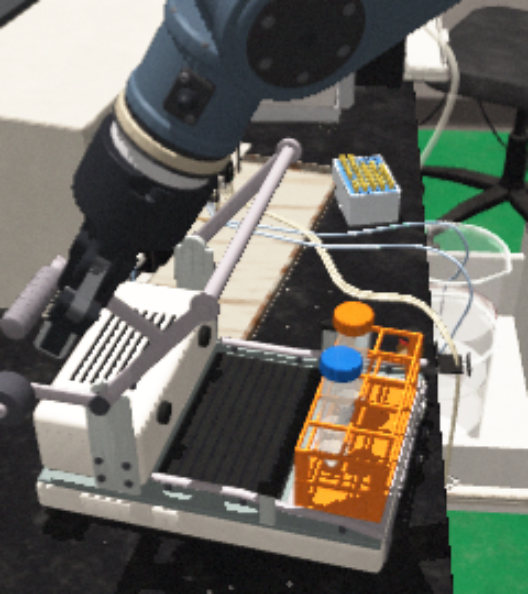

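>>> play_rows([
  [-0.01,0,0.003,0,0,0],
  [-0.03,0,0.008,0,0,0],
  [-0.05,-0.01,0.016,0,0,0],
  [-0.07,-0.02,0.025,0,0,0],
  [-0.1,-0.04,0.03,0,0,0],
  [-0.12,-0.06,0.03,0,0,0],
  [-0.12,-0.06,0.03,0,0,0],
])

```text
t: 4.8
tcp_pos: [0.5336, 0.286, 0.225]
tool_rot: [0.688, 0.165, 0.198, -0.678]
force: [1.2, 0.5, -0.2]
finger_gap: 0.001
```

```bash
python3 -c "
from h import *
print(where())
for n in ('side','scene','wrist'): cv2.imwrite(f'pics/{n}5.png',snapshot(n)[:,:,::-1])
a=cv2.imread('pics/side5.png')[60:330,200:440];cv2.imwrite('pics/s5c.png',cv2.resize(a,None,fx=2.2,fy=2.2))
"
```

```text
{'t': 4.8, 'local': array([-0.0609,  0.1871,  0.225 ]), 'yaxis': array([ 0.496, -0.026, -0.868]), 'zaxis': array([ 0.048,  0.999, -0.002]), 'force': array([ 1.18,  0.55, -0.22]), 'q': array([ 0.42,  0.41,  1.82, -0.5 ,  0.49, -0.71]), 'gap': 0.001034227406102873}
```

View pics/s5c.png

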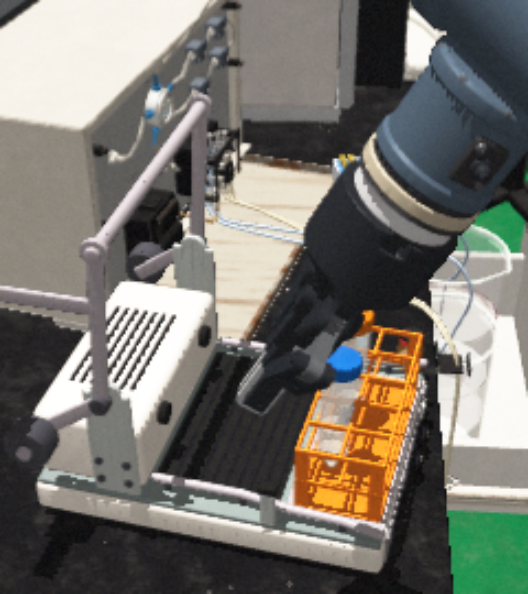

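View pics/scene5.png

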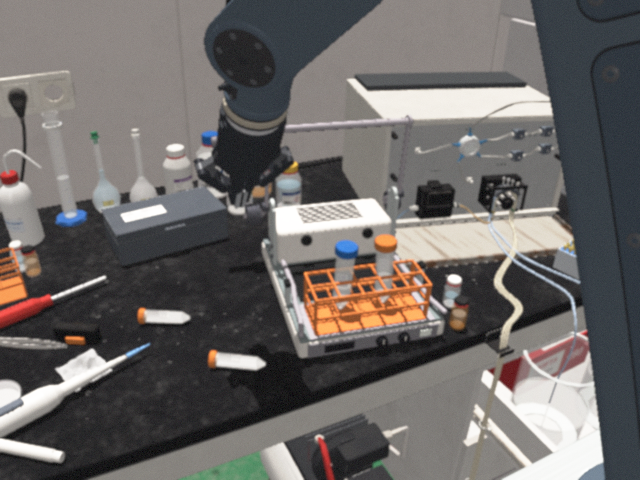

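View pics/wrist5.png

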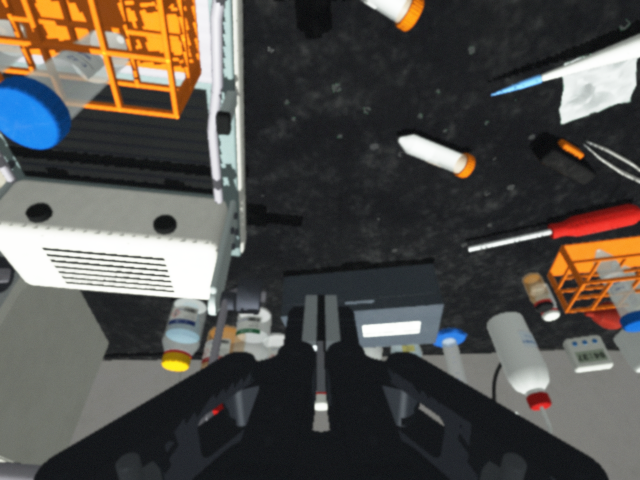

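```bash
python3 -c "
import cv2
a=cv2.imread('pics/scene5.png')[230:360,255:455];cv2.imwrite('pics/c1.png',cv2.resize(a,None,fx=4,fy=4,interpolation=cv2.INTER_CUBIC))
a=cv2.imread('pics/side0.png')[190:330,210:400];cv2.imwrite('pics/c2.png',cv2.resize(a,None,fx=4,fy=4,interpolation=cv2.INTER_CUBIC))
"
```

```text
(no output)
```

View pics/c1.png

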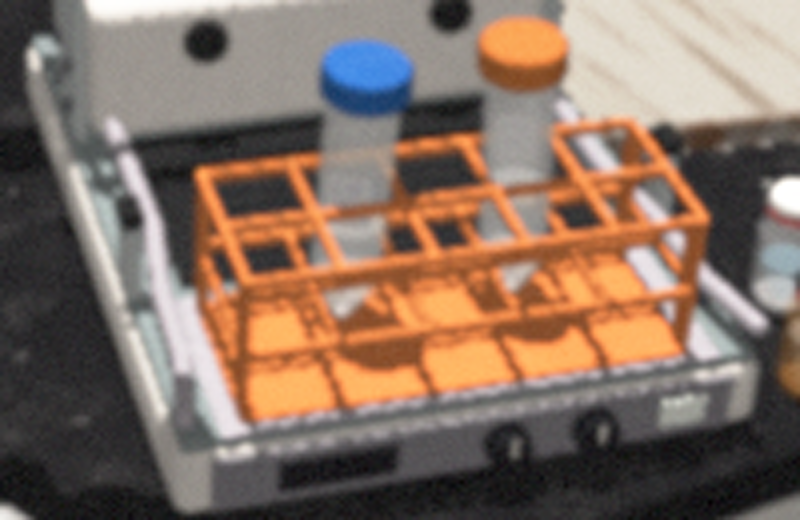

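View pics/c2.png

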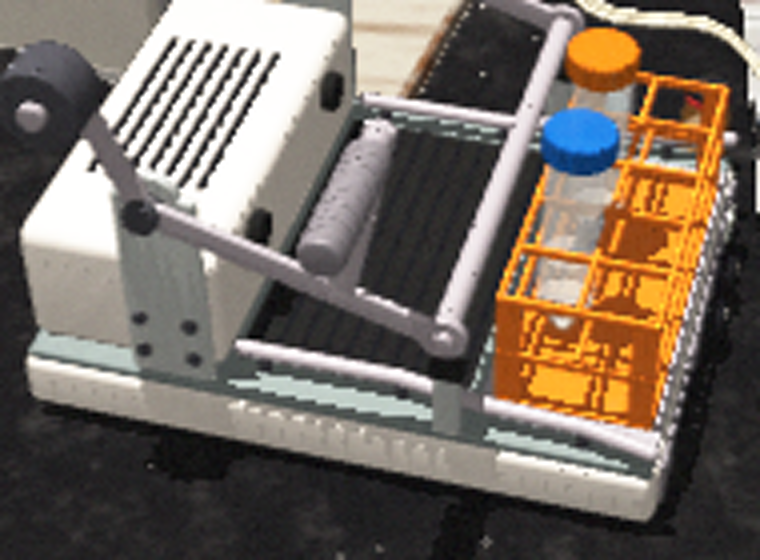

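```bash
python3 - <<'E'
from h import *
from scipy.optimize import least_squares
M={n:camera_model(n) for n in("scene","side")}
S=lambda x,y:("scene",(255+x/4,230+y/4)); D=lambda x,y:("side",(210+x/4,190+y/4))
z=.104
def fit(obs,x0):
    f=lambda q:np.concatenate([(proj(o[0],wl(q,L(q)),M[o[0]])[0]-o[1]) for o,L in obs])
    r=least_squares(f,x0,loss='soft_l1');print(r.x.round(4));print(f(r.x).reshape(-1,2).round(1).tolist());return r.x
K=lambda *a:(lambda q:a)
rk=fit([(S(243,282),K(-.036,.088,z)),(S(200,173),K(.036,.088,z)),(S(707,215),K(-.036,-.088,z)),(S(630,124),K(.036,-.088,z)),(S(243,415),K(-.036,.088,.042)),(S(686,352),K(-.036,-.088,.042)),
 (D(500,295),K(.036,.088,z)),(D(660,322),K(-.036,.088,z)),(D(727,88),K(-.036,-.088,z)),(D(645,77),K(.036,-.088,z)),(D(655,428),K(-.036,.088,.040)),(D(497,400),K(.036,.088,.040))],[.45,.1,-.17])
F=lambda s:(lambda q:(q[3],s*.099,.053));B=lambda s:(lambda q:(q[4],s*.0925,.053))
mx=fit([(S(180,378),F(1)),(S(765,325),F(-1)),(D(657,447),F(1)),(D(732,138),F(-1)),(D(240,345),B(1)),(D(365,98),B(-1)),
(D(350,200),K(-.03,.162,.206)),(D(324,258),K(-.03,.194,.206)),(D(140,215),K(.075,.124,.144)),
(D(25,400),K(.15,.116,.0)),(D(655,520),K(-.15,.116,0))],[.56,.09,-.167,-.147,.04])
c,s=np.cos(mx[2]),np.sin(mx[2]);d=rk[:2]-mx[:2];print("rack in mixer",c*d[0]+s*d[1],-s*d[0]+c*d[1],rk[2]-mx[2])
E
```

```text
[ 0.4551  0.1211 -0.1962]
[[0.8, 1.3], [-0.8, 0.3], [1.2, 1.4], [1.1, -1.7], [-0.1, 2.6], [1.2, 0.6], [-1.5, 0.8], [0.0, 1.7], [-0.1, -0.6], [-15.8, -3.5], [-1.2, 1.3], [-1.2, 0.5]]
[ 0.5584  0.0951 -0.1926 -0.1446  0.0476]
[[12.8, 7.6], [-7.0, 0.7], [-0.2, -6.2], [-1.4, 2.3], [1.0, -3.2], [-0.6, -0.5], [-0.4, 0.1], [-0.5, -0.5], [0.4, -0.0], [2.1, 1.6], [-0.5, 3.4]]
rack in mixer -0.1062639121507244 0.005706147099969701 -0.0036264687848556743
```

```bash
sed -i 's/^MX=.*/MX=np.array([.5584,.0951,-.1926])/' h.py; python3 -c "
from h import *
print(where());print(target((-.19,.006,.19),.25))"
```

```text
{'t': 4.95, 'local': array([-0.0556,  0.1838,  0.226 ]), 'yaxis': array([ 0.5  , -0.025, -0.866]), 'zaxis': array([0.05 , 0.999, 0.001]), 'force': array([ 0.49,  0.45, -0.43]), 'q': array([ 0.42,  0.41,  1.82, -0.5 ,  0.49, -0.71]), 'gap': -0.0014600798503209395}
(array([-0.1549, -0.0482, -0.157 ]), array([-0.0544,  0.1318,  0.2741]), array([0.3731, 0.1374, 0.19  ]))
```

>>> play_rows([
  [-0.022,-0.007,-0.022,-0.008,0.019,0.039],
  [-0.044,-0.014,-0.045,-0.016,0.038,0.078],
  [-0.066,-0.021,-0.067,-0.023,0.056,0.117],
  [-0.088,-0.028,-0.09,-0.031,0.075,0.157],
  [-0.111,-0.034,-0.112,-0.039,0.094,0.196],
  [-0.133,-0.041,-0.135,-0.047,0.113,0.235],
  [-0.155,-0.048,-0.157,-0.054,0.132,0.274],
  [-0.155,-0.048,-0.157,-0.054,0.132,0.274],
  [-0.155,-0.048,-0.157,-0.054,0.132,0.274],
], gripper=0.05)

```text
t: 5.85
tcp_pos: [0.3745, 0.1366, 0.19]
tool_rot: [0.707, 0.02, 0.157, -0.69]
force: [-0.1, -0.1, 0.8]
finger_gap: 0.588
```

```bash
python3 -c "
from h import *
print(where());print(target((-.172,.006,.065),.25))
for n in ('side','wrist','scene'): cv2.imwrite(f'pics/{n}6.png',snapshot(n)[:,:,::-1])
"
```

```text
{'t': 5.85, 'local': array([-0.1885,  0.0055,  0.19  ]), 'yaxis': array([ 0.244, -0.048, -0.969]), 'zaxis': array([0.194, 0.981, 0.001]), 'force': array([-0.06, -0.15,  0.82]), 'q': array([ 0.13,  0.24,  2.17, -0.16,  0.5 , -1.11]), 'gap': 0.5883529405932101}
(array([-0.0152,  0.1252,  0.0004]), array([ 0.0001, -0.0027,  0.0015]), array([0.3907, 0.1339, 0.065 ]))
```

View pics/side6.png

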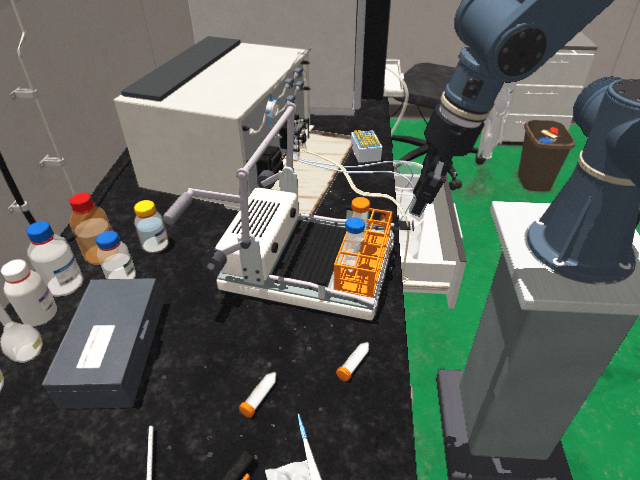

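View pics/wrist6.png

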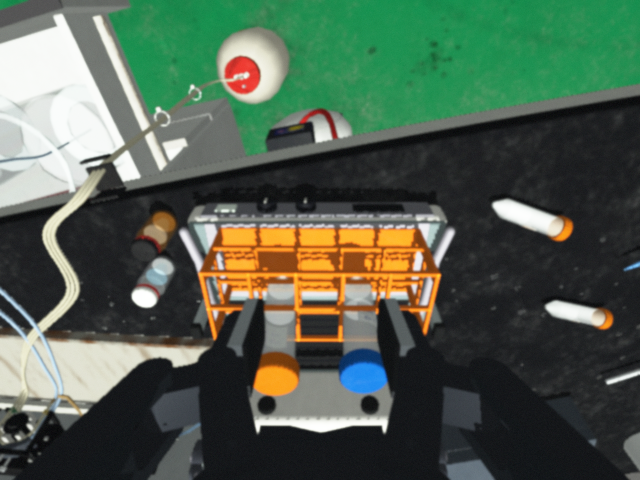

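>>> play_rows([
  [-0.005,0.03,0,0,0,0],
  [-0.01,0.06,0,0,0,0],
  [-0.014,0.09,0,0,0,0],
  [-0.015,0.11,0,0,0,0],
  [-0.015,0.125,0,0,0,0],
  [-0.015,0.125,0,0,0,0],
  [-0.015,0.125,0,0,0,0],
])

```text
t: 6.7
tcp_pos: [0.3899, 0.1345, 0.0638]
tool_rot: [0.707, 0.02, 0.154, -0.69]
force: [0.6, -0.0, 0.3]
finger_gap: 0.589
```

```bash
python3 -c "
from h import *
print(where());print(target((-.152,.006,.065),.25));print(target((-.033,.003,.065),.25))
for n in ('side','wrist','scene'): cv2.imwrite(f'pics/{n}7.png',snapshot(n)[:,:,::-1])
a=cv2.imread('pics/side7.png')[130:330,300:480];cv2.imwrite('pics/s7c.png',cv2.resize(a,None,fx=3,fy=3))
"
```

```text
{'t': 6.7, 'local': array([-0.1729,  0.0064,  0.0638]), 'yaxis': array([ 0.242, -0.047, -0.969]), 'zaxis': array([ 0.19 ,  0.982, -0.   ]), 'force': array([ 0.56, -0.05,  0.26]), 'q': array([ 0.11,  0.6 ,  2.26, -1.  ,  0.09, -0.27]), 'gap': 0.5894379162581953}
(array([ 0.0206,  0.004 , -0.0004]), array([-0.0001,  0.0011, -0.001 ]), array([0.4104, 0.1301, 0.065 ]))
(array([ 0.1359,  0.0334, -0.0036]), array([-0.0001,  0.0011, -0.001 ]), array([0.5266, 0.1044, 0.065 ]))
```

View pics/s7c.png

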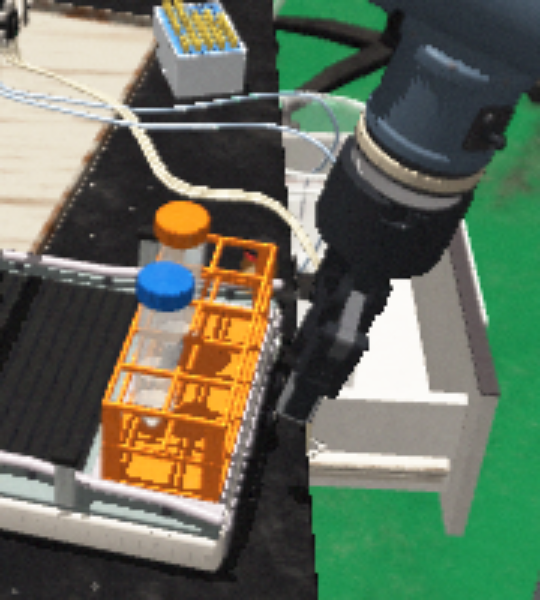

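View pics/wrist7.png

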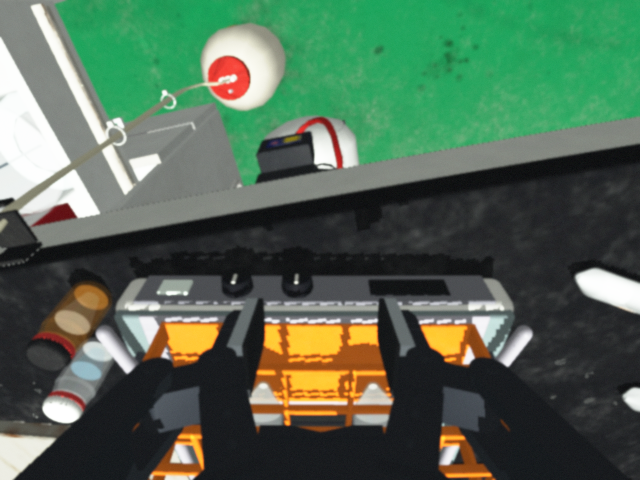

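View pics/scene7.png

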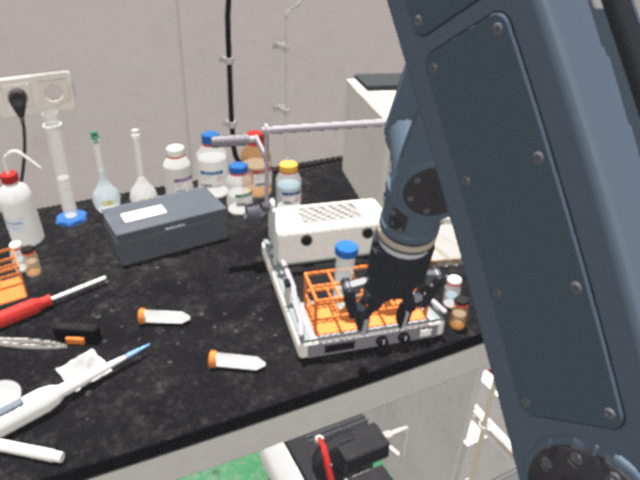

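>>> play_rows([
  [0.004,-0.001,0,0,0,0],
  [0.009,0,0,0,0,0],
  [0.013,0.001,0,0,0,0],
  [0.017,0.002,0,0,0,0],
  [0.021,0.003,0,0,0,0],
  [0.025,0.004,-0.001,0,0,0],
  [0.03,0.005,-0.001,0,0,0],
])

```text
t: 7.55
tcp_pos: [0.4174, 0.1271, 0.0679]
tool_rot: [0.707, 0.019, 0.155, -0.69]
force: [-1.1, 0.7, -0.2]
finger_gap: 0.584
```

```bash
python3 -c "
from h import *
print(where());print(target((-.033,.003,.066),.25))
for n in ('side','wrist'): cv2.imwrite(f'pics/{n}8.png',snapshot(n)[:,:,::-1])
a=cv2.imread('pics/side8.png')[130:330,270:450];cv2.imwrite('pics/s8c.png',cv2.resize(a,None,fx=3,fy=3))
"
```

```text
{'t': 7.55, 'local': array([-0.1445,  0.0044,  0.0679]), 'yaxis': array([ 0.241, -0.048, -0.969]), 'zaxis': array([ 0.192,  0.981, -0.001]), 'force': array([-1.13,  0.68, -0.19]), 'q': array([ 0.09,  0.59,  2.2 , -0.53,  0.13, -0.77]), 'gap': 0.5835348735032991}
(array([ 0.1076,  0.0293, -0.0013]), array([ 0.0009, -0.0004, -0.0017]), array([0.5266, 0.1044, 0.066 ]))
```

View pics/s8c.png

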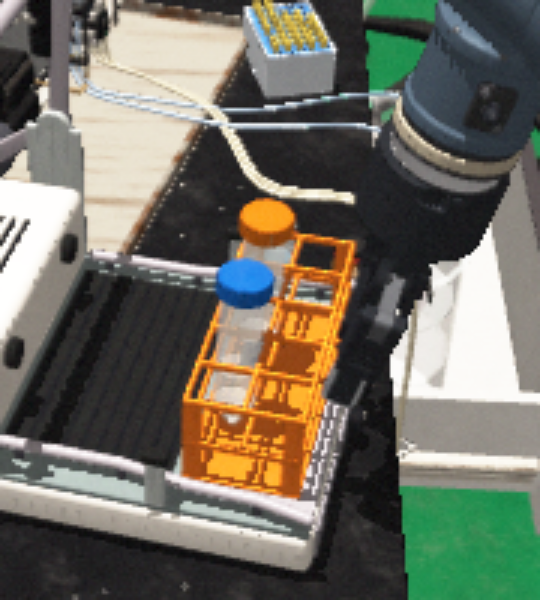

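View pics/wrist8.png

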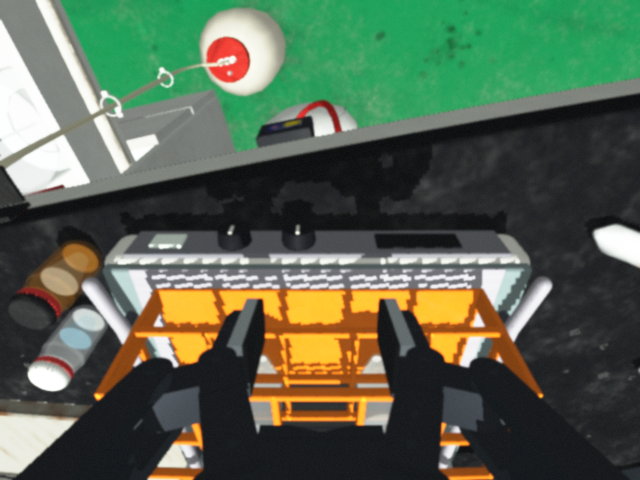

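>>> play_rows([
  [0.007,0.003,0,0,0,0],
  [0.014,0.005,0,0,0,0],
  [0.021,0.007,0,0,0,0],
  [0.028,0.008,0,0,0,0],
  [0.035,0.01,0,0,0,0],
  [0.042,0.012,0,0,0,0],
  [0.049,0.014,-0.001,0,0,0],
  [0.056,0.015,-0.001,0,0,0],
  [0.063,0.017,-0.001,0,0,0],
  [0.07,0.019,-0.001,0,0,0],
])

```text
t: 8.65
tcp_pos: [0.4892, 0.1121, 0.0664]
tool_rot: [0.707, 0.019, 0.155, -0.69]
force: [-3.0, 0.7, 1.6]
finger_gap: 0.581
```

```bash
python3 -c "
from h import *
print(where());print(target((-.033,.003,.066),.25))
for n in ('side','wrist'): cv2.imwrite(f'pics/{n}9.png',snapshot(n)[:,:,::-1])
a=cv2.imread('pics/side9.png')[130:330,230:430];cv2.imwrite('pics/s9c.png',cv2.resize(a,None,fx=3,fy=3))
"
```

```text
{'t': 8.65, 'local': array([-0.0712,  0.0035,  0.0664]), 'yaxis': array([ 0.241, -0.048, -0.969]), 'zaxis': array([ 0.192,  0.981, -0.   ]), 'force': array([-2.98,  0.66,  1.6 ]), 'q': array([ 0.04,  0.62,  2.04, -0.23,  0.25, -1.12]), 'gap': 0.5813008936244667}
(array([ 0.0369,  0.0098, -0.0005]), array([ 0.0006, -0.0006, -0.0015]), array([0.5266, 0.1044, 0.066 ]))
```

View pics/s9c.png

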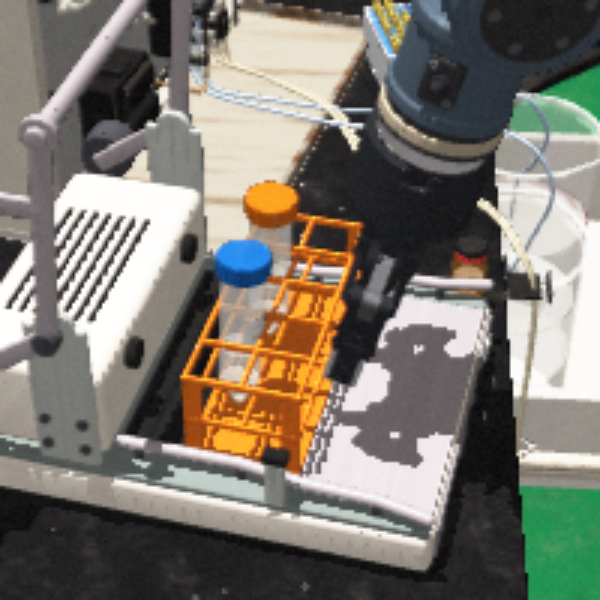

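View pics/wrist9.png

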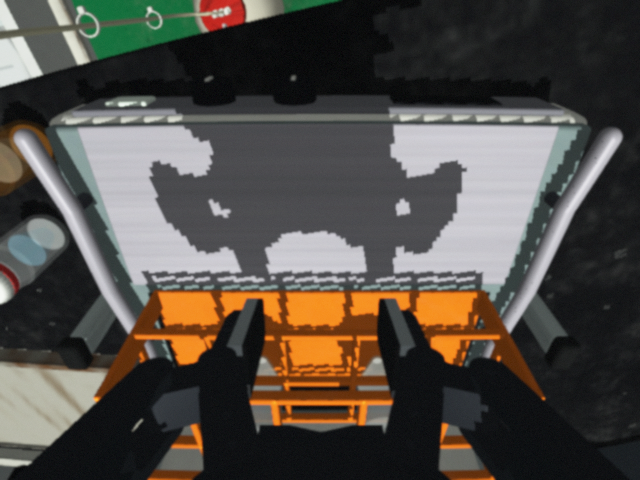

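>>> play_rows([
  [0.005,0.001,0,0,0,0],
  [0.01,0.003,0,0,0,0],
  [0.015,0.004,0,0,0,0],
  [0.02,0.005,0,0,0,0],
  [0.024,0.006,0,0,0,0],
  [0.027,0.007,0,0,0,0],
  [0.03,0.008,0,0,0,0],
])

```text
t: 9.45
tcp_pos: [0.5196, 0.1061, 0.0659]
tool_rot: [0.707, 0.019, 0.155, -0.69]
force: [-4.0, 0.6, 2.8]
finger_gap: 0.583
```

```bash
python3 -c "
from h import *
print(where())
for n in ('side','wrist'): cv2.imwrite(f'pics/{n}10.png',snapshot(n)[:,:,::-1])
a=cv2.imread('pics/side10.png')[130:330,230:430];cv2.imwrite('pics/s10c.png',cv2.resize(a,None,fx=3,fy=3))
"
```

```text
{'t': 9.45, 'local': array([-0.0402,  0.0034,  0.0659]), 'yaxis': array([ 0.241, -0.048, -0.969]), 'zaxis': array([ 0.192,  0.981, -0.   ]), 'force': array([-3.99,  0.57,  2.8 ]), 'q': array([ 0.02,  0.63,  1.97, -0.18,  0.3 , -1.19]), 'gap': 0.5825749582984934}
```

View pics/s10c.png

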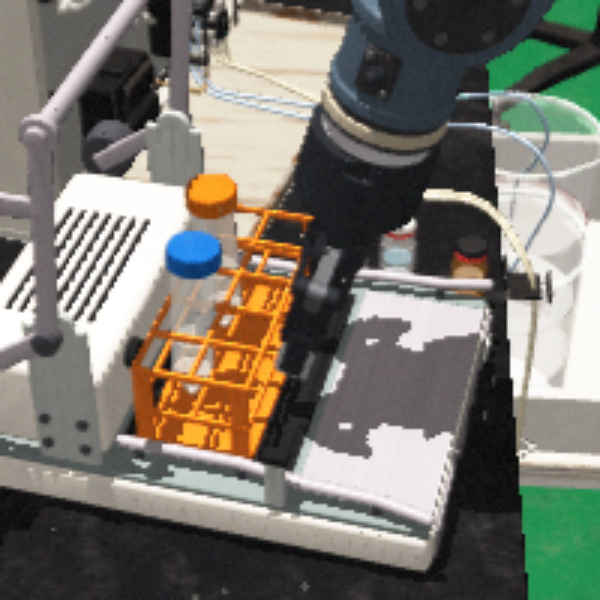

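View pics/wrist10.png

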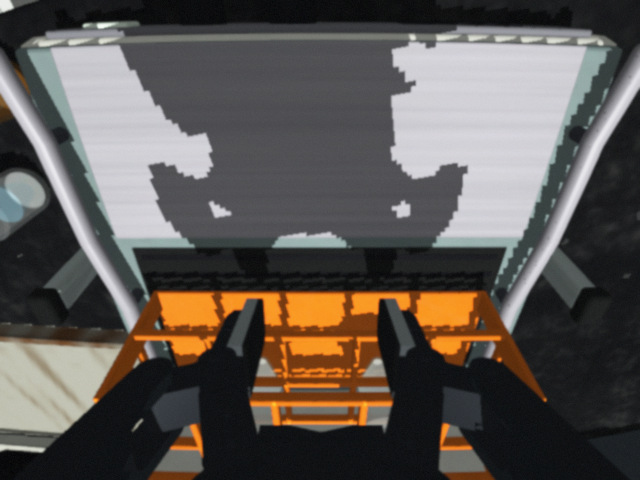

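>>> play_rows([
  [0.002,0,0,0,0,0],
  [0.003,0.001,0,0,0,0],
  [0.004,0.001,0,0,0,0],
  [0.005,0.001,0,0,0,0],
])

```text
t: 9.95
tcp_pos: [0.5249, 0.1052, 0.0662]
tool_rot: [0.707, 0.02, 0.155, -0.69]
force: [-1.4, -0.7, -0.9]
finger_gap: 0.582
```

>>> play_rows([
  [0.001,0,0,0,0,0],
  [0.002,0,0,0,0,0],
  [0.002,0,0,0,0,0],
])

```text
t: 10.25
tcp_pos: [0.5262, 0.1048, 0.0665]
tool_rot: [0.707, 0.019, 0.155, -0.69]
force: [-2.1, 1.9, -1.2]
finger_gap: 0.584
```

>>> play_rows([
  [0.001,0,0,0,0,0],
  [0.002,0,0,0,0,0],
  [0.002,0,0,0,0,0],
])

```text
t: 10.55
tcp_pos: [0.5263, 0.1047, 0.0665]
tool_rot: [0.707, 0.018, 0.153, -0.69]
force: [-5.6, 2.4, -0.5]
finger_gap: 0.582
```

>>> play_rows([
  [0.001,0,0,0,0,0],
  [0.002,0.001,0,0,0,0],
  [0.002,0.001,0,0,0,0],
])

```text
t: 10.85
tcp_pos: [0.5263, 0.1045, 0.0659]
tool_rot: [0.708, 0.017, 0.152, -0.69]
force: [-8.8, 4.4, 3.4]
finger_gap: 0.582
```

```bash
python3 -c "
from h import *
print(where())
for n in ('side','wrist'): cv2.imwrite(f'pics/{n}11.png',snapshot(n)[:,:,::-1])
a=cv2.imread('pics/side11.png')[160:310,230:380];cv2.imwrite('pics/s11c.png',cv2.resize(a,None,fx=4,fy=4,interpolation=cv2.INTER_CUBIC))
"
```

```text
{'t': 10.85, 'local': array([-0.0333,  0.0031,  0.0659]), 'yaxis': array([ 0.234, -0.048, -0.971]), 'zaxis': array([ 0.192,  0.981, -0.002]), 'force': array([-8.83,  4.37,  3.44]), 'q': array([ 0.02,  0.64,  1.95, -0.16,  0.32, -1.21]), 'gap': 0.5817342712740264}
```

View pics/s11c.png

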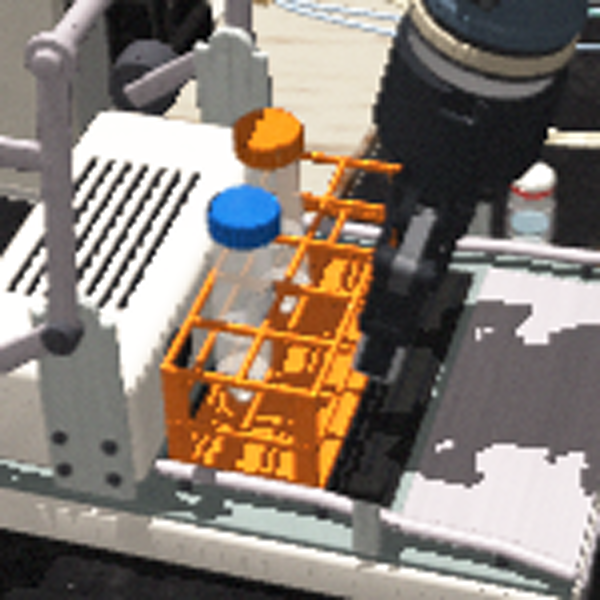

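>>> play_rows([
  [-0.003,-0.001,0,0,0,0],
  [-0.008,-0.002,0,0,0,0],
  [-0.015,-0.004,0,0,0,0],
  [-0.025,-0.006,0,0,0,0],
  [-0.04,-0.01,0,0,0,0],
  [-0.055,-0.02,0,0,0,0],
  [-0.06,-0.05,0,0,0,0],
  [-0.06,-0.09,0,0,0,0],
  [-0.06,-0.13,0,0,0,0],
  [-0.06,-0.17,0,0,0,0],
  [-0.06,-0.17,0,0,0,0],
])

```text
t: 12.05
tcp_pos: [0.4343, 0.1239, 0.2215]
tool_rot: [0.706, 0.024, 0.159, -0.69]
force: [1.0, -0.6, 0.5]
finger_gap: 0.584
```

```bash
python3 - <<'E'
from h import *
print(where())
for n in ('side','scene','wrist'): cv2.imwrite(f'pics/{n}12.png',snapshot(n)[:,:,::-1])
def ov(n,x0,y0,w,h):
    b=cv2.resize(cv2.imread(f'pics/{n}12.png')[y0:y0+h,x0:x0+w],None,fx=3.5,fy=3.5,interpolation=cv2.INTER_CUBIC)
    L=[(x,y,z) for x in(.046-.072,.046) for y in(-.088,.088) for z in(.04,.104)]
    for p in proj(n,wl(MX,L)): cv2.circle(b,tuple(int(v) for v in (p-[x0,y0])*3.5+1.5),4,(0,255,0),1)
    cv2.imwrite(f'pics/{n}12c.png',b)
ov('side',210,120,200,170);ov('scene',240,180,220,170)
E
```

```text
{'t': 12.05, 'local': array([-0.1273,  0.0045,  0.2215]), 'yaxis': array([ 0.253, -0.047, -0.966]), 'zaxis': array([0.191, 0.981, 0.003]), 'force': array([ 1.01, -0.56,  0.51]), 'q': array([ 0.07,  0.24,  2.02, -0.11,  0.63, -1.22]), 'gap': 0.5836490745567061}
```

View pics/side12c.png

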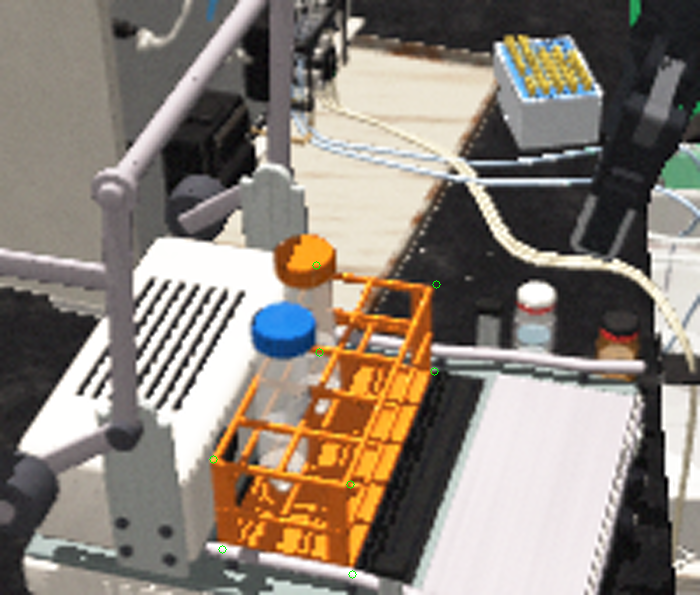

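View pics/scene12c.png

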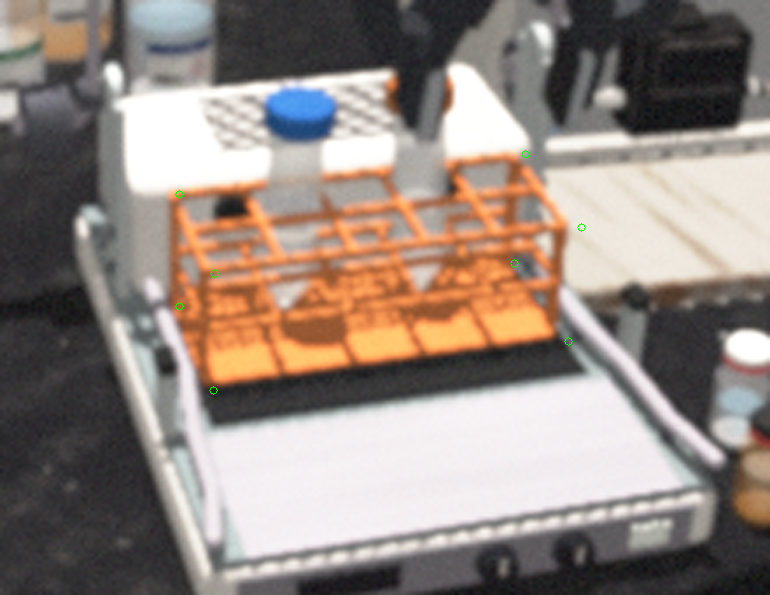

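View pics/wrist12.png

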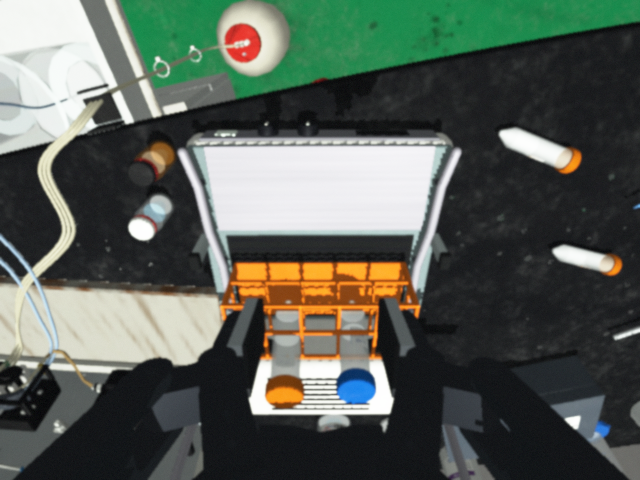

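```bash
python3 - <<'E'
from h import *
a=cv2.imread('pics/wrist12.png');x0,y0=180,120
m=camera_model('wrist')
b=cv2.resize(a[y0:y0+200,x0:x0+280],None,fx=2.8,fy=2.8,interpolation=cv2.INTER_CUBIC)
for x,c in((-.147,(255,0,0)),(-.064,(255,0,0)),(-.059,(0,0,255)),(-.034,(0,255,0)),(-.026,(255,0,255))):
    p=proj('wrist',wl(MX,[(x,-.088,.04),(x,.088,.04)]),m);print(x,p.round(1).tolist())
    q=((p-[x0,y0])*2.8+1).astype(int);cv2.line(b,tuple(map(int,q[0])),tuple(map(int,q[1])),c,1)
cv2.imwrite('pics/w12c.png',b)
E
```

```text
-0.147 [[212.8, 146.3], [423.2, 146.4]]
-0.064 [[226.5, 230.7], [410.0, 230.8]]
-0.059 [[227.3, 235.1], [409.3, 235.2]]
-0.034 [[230.8, 256.1], [405.9, 256.2]]
-0.026 [[231.9, 262.5], [404.9, 262.6]]
```

View pics/w12c.png

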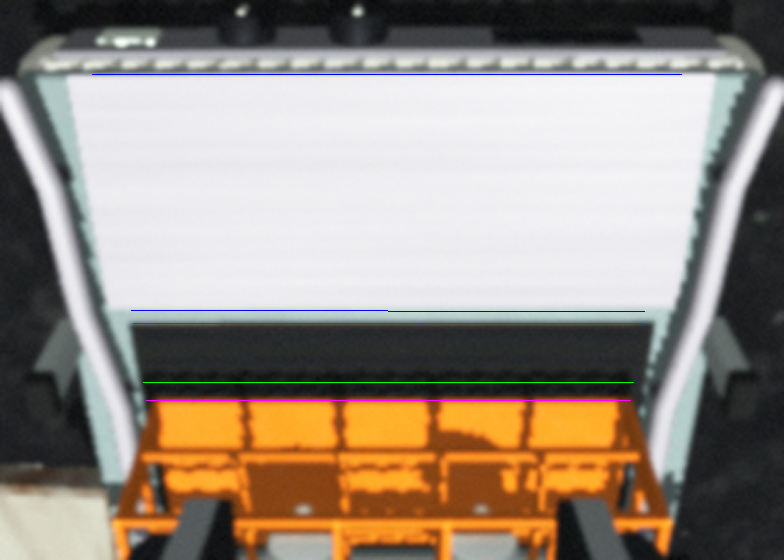

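```bash
python3 -c "
from station import *
print(sense()['force']);print(sign_off())"
```

```text
[-0.09399464 -0.31819094  0.04439481]
the job is handed in; nothing more can be done
None
```

The bar is up and the rack is home against the back stop. I handed the job in with the arm clear of everything.

**Bar:** I pushed it up by the grey-sleeved handle with shut fingertips. It left the fingers past its balance point and went on to its upper stop. It was still up in the side picture taken after the last retreat.

**Rack:** I pushed it straight back by its front wall with the fingers set 50 mm apart. It stopped against the bumpers: the tool no longer advanced and the push force rose from about 2 to 10 N. I then backed off and raised the arm.

**Last checks:**
- In the wrist picture, the rack's front edge lies on the line computed for the home position (x = -26 mm in the mixer frame), and it is square to the platform edge.
- Both tubes stand in the rear row, and the two vials look unmoved.
- The last force reading was about 0.3 N, which is noise level.

**Disagreements:**
- My first steep approach, with the fingers at 45°, ran into a wrist joint range limit. I changed to 30° before touching anything.
- A few hand-read points for the mixer and rack in the scene and side pictures disagreed with the fits by up to about 16 px. The scene overlay also sat slightly off at the end. I relied on the wrist picture and the contact force instead.

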